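# Pack the leaning dye bottles into the divided crate

### The arm

A 7-joint arm with a two-finger parallel gripper is mounted at the origin on the work surface. World frame = base frame: x ahead of the robot, y to its left, z up, the work surface at z = 0. Lengths are in m, angles in rad, forces in N, time in s.
With the tool pointing down it reaches from about 0.425 to 0.875 m from the base axis. Payload 9.9 kg.
Tool frame: the origin (TCP) lies midway between the tips of the shut fingers; the grasp point (between the pads) lies arm.grasp_offset behind it (arm.grasp_offset is the distance from the TCP to the grasp point, in m); z points along the fingers, x is the direction in which the jaws open and shut, and the axes are right-handed (so a half turn about z gives the same grasp; the last joint's range is limited). The gripper opens to 85 mm and grips with 20 to 120 N. Pads are 22 mm wide; open, the fingers measure 114 mm over their backs; the gripper's body (76 mm by 85 mm) begins 54 mm behind the grasp point. The pads swing forward as they close: fully open they stand 13 mm farther back than shut.
Start: joints at [-1.379, 0.576, 0.025, 1.437, -0.015, 1.129, -0.057], TCP at [0.184, 0.649, 0.231] pointing down, gripper open.
Joint ranges: [-2.76, 2.76], [-0.34, 2.15], [-1.52, 1.57], [0.19, 2.46], [-1.09, 4.23], [0.17, 1.99], [-2.82, 2.82]. Speed limits (rad/s): [2.22, 2.22, 3.01, 3.01, 3.14, 3.14, 3.14].

### API

Orientations are given as a unit quaternion [w, x, y, z].
In Python, from cell import get_obs, imaging, finish_job, arm gives the robot as it stands.
- The arm moves only by the tool play_rows, never from a script. Its argument "rows" is a list of rows, each a list of 3 entries, a list of its own where there are three numbers: the turn, a rotation vector about the world's x, y, z in degrees, then the shift along the world's x, y, z in m, then the opening, from -1 (shut) to 1 (fully open), so that 0 is half open. In form: [[[rx, ry, rz], [x, y, z], jaw], ...]. A call has 1 to 10 rows; each row shifts and turns the commanded pose from where the row before left it; what a row does not reach is not made up. A row lasts 1/10 s, in which the tool goes at most 50 mm and 8.59 degrees, less where a joint would pass 70% of its speed; a pose out of reach is approached as far as the arm can. A call is refused whole if a number of a shift passes 0.05 or a number of a turn 8.59, either way. A call with a gripper value outside its range is refused whole. The fingers move at their own pace and stop on an object; the grip force is fixed at half the most. Time passes only in rows, so rows that do not move let the fingers close. It gives the time, the measured TCP pose, the force and the opening at its end, in the units of the state.
- get_obs(): the state, without advancing time (a new reading comes with each control period).
- imaging.capture(name): name is "scene" or "top"; returns (picture, depth): 420x560x3 uint8, red, green, blue; 420x560 float32, m along the optical axis (not along the pixel's ray), 0 where there is no reading.
- imaging.camera_params(name): a dict with "fx", "fy", "cx", "cy" (pixels), "world_to_cam" (4x4, takes a point from world to camera coordinates). Camera axes: x right, y up, looking along -z (the intrinsics and any distortion apply to the point x, -y, -z); pixel columns grow to the right and rows downward; lengths in m; the calibration is good to about 2 mm. A picture is of the moment at which its call begins. camera_params takes no time and is no camera call.
- finish_job(): hands the job in, once; it reports no verdict.
The state is a dict: "time_s": time; "joint_positions": joint angles; "qvel": joint speeds; "joint_torque": joint torques, N m; "tool_pos": TCP position; "tcp_rot": TCP orientation; "wrist_force": force on the tool from outside, world axes, zero at the start; "torque": the same for the moment, N m; "finger_gap": finger opening in m.
Only numpy, scipy, OpenCV 4.12 (cv2) and the standard library are available. Lean on these libraries where they do the work, as an engineer would, in place of code of your own. Each camera call takes 0.05 s, during which the arm holds its last target. There are 200 camera calls.

### The job

Pack the two dye bottles that lean in the slanted rack into the two free cells of the wooden crate, one per cell, standing upright on their cork pads; one of the free cells is still split by a plywood partition, so first slide that up out of its slots and lay it flat on the open bench. The pads are not all packed to the same height, so feel for them and set each bottle down gently, neither dropping it nor pressing hard on it, and leave everything else where it is.

Things in the scene. Friction and masses are not known exactly. Their poses are not given: they have to be found in the camera images.
- crate: open wooden crate fixed to the bench, 178 x 178 mm, 85 mm high, walls and dividers 6 mm, floor 6 mm; 2 x 2 cells, each 80 mm square inside, cell centres at x = +-43, y = +-43 mm. Origin: centre of its underside; x and y along the walls, z up
- nest_plain: liner of the free cell that has no slots; origin at the centre of that cell, on the crate's floor, axes as the crate's. It carries a 60 mm square cork pad, giving up to 4 mm under load, whose top lies somewhere from 2 to 26 mm above this origin (differs from run to run and cell to cell, not told: feel for it)
- nest_slots: liner of the free cell split by the partition; origin at that cell's centre on the crate's floor, axes as the crate's. Slot rails on its -y and +y walls, 6 mm proud (68 mm between them), 78 mm high; slot 12 mm wide with a stop 30 mm above the origin on which the partition rests. Its own 60 mm cork pad's top is 2 to 26 mm up (not told, not as the other: feel for it)
- partition: plywood board 8 mm thick (x), 77 mm wide (y), 95 mm tall (z), 45 g, standing loose in the slots of nest_slots; origin at the middle of its lower edge, z up along the board. Its upper edge stands about 46 mm above the crate's rim
- rack: slanted wooden bottle rack fixed to the bench, 190 mm wide (y), 135 mm high, two places at y = +-50 mm. Bottles lean on its board, tops 0.56 rad (32 degrees) from vertical towards its -x side (roughly the bench's middle, +y), feet on a ledge 50 mm above the bench, between cheeks reaching 50 mm up along the bottle. Origin: on the bench under the line of the bottles' foot centres
- bottle_tall: white plastic dye bottle, round, 56 mm diameter, 150 mm tall, black cap 32 mm diameter over its top 35 mm (grip here), shoulder from 93 to 115 mm; about 0.22 kg. Origin: centre of its foot; z along its axis to the cap
- bottle_short: the same bottle but 125 mm tall: cap 32 mm diameter over the top 35 mm, shoulder from 68 to 90 mm; about 0.22 kg. Origin: centre of its foot; z along its axis to the cap
- jar: glass jar with a steel lid, 62 mm diameter, 88 mm tall, standing in a cell of the crate; origin at the centre of its foot. Stays there
- tin: plain steel tin, 58 mm diameter, 96 mm tall, standing in a cell of the crate; origin at the centre of its foot. Stays there
- mallet: black mallet lying on the bench, head 68 mm diameter, 85 mm long, handle 125 mm; origin on the bench under the head's face. Bystander
- wax_tin: flat aluminium tin, 68 mm diameter, 26 mm high; origin at the centre of its underside. Bystander
- awl: awl lying on the bench, 150 mm long. Bystander
- brush: brush lying on the bench, 170 mm long. Bystander
- sanding_block: cork block 70 x 110 x 30 mm; origin at the centre of its underside. Bystander
Mind the look-alikes: they are no part of the job. What is meant by the partition is not black or blue, and is the larger of those in its own colour.

How it is judged:
At the end, for the whole second after the job is handed in: Both bottles stand at rest within 0.12 rad of upright, one in each free cell on its pad (foot within 75 mm of the crate's centre each way and under 44 mm above its underside); the partition lies at rest flat on the bench (within 0.12 rad), over 85 mm from the crate's centre (x of bottle_tall in the frame of crate between -0.075 and 0.075 m and y of bottle_tall in the frame of crate between -0.075 and 0.075 m and z of bottle_tall in the frame of crate between 0.004 and 0.044 m and angle between each of bottle_tall, bottle_short's own z axis and vertical below 0.12 rad and linear speed of each of bottle_tall, bottle_short, partition below 0.02 m/s and x of bottle_short in the frame of crate between -0.075 and 0.075 m and y of bottle_short in the frame of crate between -0.075 and 0.075 m and z of bottle_short in the frame of crate between 0.004 and 0.044 m and (angle between partition's own x axis and vertical below 0.12 rad or angle between partition's own x axis and vertical above 3.02 rad) and height (world z) of partition below 0.02 m and horizontal distance between partition and crate above 0.085 m); the robot touches nothing.
It fails at once if a bottle is dropped or knocked over (it moves faster than 0.25 m/s while no finger touches it, a fall of over 3 mm) ((contact force between the fingers and bottle_tall below 0.2 N and linear speed of bottle_tall above 0.25 m/s) or (contact force between the fingers and bottle_short below 0.2 N and linear speed of bottle_short above 0.25 m/s)).
It fails at once if a bottle is pressed on the crate or a pad with more than 30 N (contact force between any of bottle_tall, bottle_short and crate above 30 N or contact force between any of bottle_tall, bottle_short and nest_plain above 30 N or contact force between any of bottle_tall, bottle_short and nest_slots above 30 N).
It fails at once if the jar or the tin is lifted out, tipped, or shifted more than 25 mm (distance of any of jar, tin from where it was at the start of the episode above 0.025 m or angle between any of jar, tin's own z axis and vertical above 0.3 rad).
It fails at once if a bystander on the bench is shifted more than 30 mm (distance of any of mallet, wax_tin, awl, brush, sanding_block from where it was at the start of the episode above 0.03 m).
It also fails if it takes over 72 s, if anything falls off the work surface, if the arm or the gripper's body presses on something with over 40 N, if the wrist force passes 120 N, or if a joint passes its speed limit or range.

## Working session

There is one attempt and no reset: what is moved stays moved. The work goes in short steps, Python scripts to look and compute and a tool call to move; the robot and the scene stay as the last step left them, time stands still between calls to the robot, and variables do not carry over. Pictures are saved under pics/ and viewed, about 8 in all and at most 12, crops included, and the job is handed in when it is done.

Besides the shell and the picture viewer there is one more tool, called by a JSON object that holds its "fn" and its "kwargs", one argument or row to a line. play_rows: Moves the arm, as the interface text tells. Its arguments: {"type":"object","properties":{"rows":{"type":"array"}},"required":["rows"]}

```bash
ls; mkdir -p pics
cat > h.py <<'E'
import numpy as np, cv2
from cell import get_obs, imaging, finish_job, arm
def cap(n): 
    p,d=imaging.capture(n); return p,d,imaging.camera_params(n)
def cloud(d,c):
    v,u=np.indices(d.shape); x=(u-c['cx'])/c['fx']*d; y=(v-c['cy'])/c['fy']*d
    P=np.stack([x,-y,-d,np.ones_like(d)],-1)
    W=P@np.linalg.inv(np.array(c['world_to_cam'])).T
    W=W[...,:3]; W[d<=0]=np.nan
    return W
def save(n,p): cv2.imwrite('pics/'+n,cv2.cvtColor(p,cv2.COLOR_RGB2BGR))
E
python3 - <<'E'
from h import *
o=get_obs(); print({k:np.round(v,3) for k,v in o.items()}, arm.grasp_offset)
for n in('scene','top'):
    p,d,c=cap(n); print(c,(d>0).mean()); save(n+'0.png',p); np.savez(n+'0.npz',p=p,W=cloud(d,c))
E
```

```text
pics
{'time_s': np.float64(0.0), 'joint_positions': array([-1.379,  0.577,  0.025,  1.438, -0.015,  1.129, -0.057]), 'qvel': array([ 0.001, -0.001, -0.001,  0.   , -0.001, -0.002, -0.001]), 'joint_torque': array([-1.0000e-03, -7.6578e+01,  2.2510e+00, -2.8595e+01,  1.6000e-02,
        1.3000e-02,  0.0000e+00]), 'tool_pos': array([0.184, 0.649, 0.23 ]), 'tcp_rot': array([ 0.001,  0.798,  0.603, -0.001]), 'wrist_force': array([ 0.079, -0.805,  0.506]), 'torque': array([-0.019, -0.034, -0.032]), 'finger_gap': np.float64(0.086)} 0.0187
{'fx': 381.7353148226129, 'fy': 381.7353148226129, 'cx': 286.9479165291108, 'cy': 213.17719958933628, 'world_to_cam': array([[ 0.20809762,  0.97795509,  0.01729784, -0.09967513],
       [-0.68592762,  0.13330449,  0.71535531,  0.32817916],
       [ 0.69727949, -0.1607288 ,  0.69854676, -1.30438411],
       [ 0.        ,  0.        ,  0.        ,  1.        ]])} 0.9958460884353741
{'fx': 439.9969954575506, 'fy': 439.9969954575506, 'cx': 279.4327504134187, 'cy': 210.21246419487073, 'world_to_cam': array([[-0.01525136, -0.99941881,  0.03048662, -0.01131238],
       [ 0.9915258 , -0.0111828 ,  0.12942771, -0.56822104],
       [-0.12901156,  0.03220222,  0.99112009, -1.13264132],
       [ 0.        ,  0.        ,  0.        ,  1.        ]])} 0.9960331632653061
```

View pics/scene0.png

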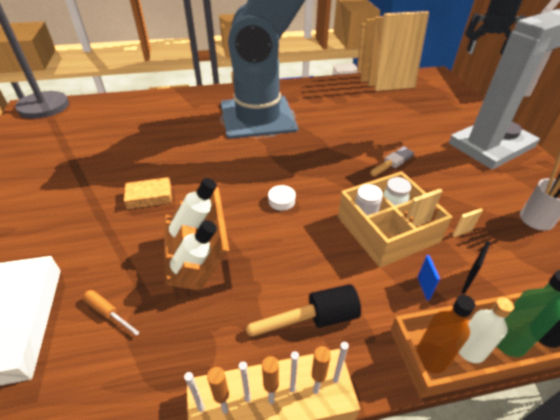

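View pics/top0.png

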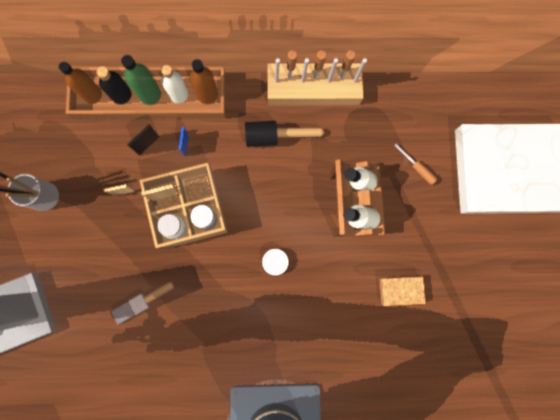

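The scene view shows the crate (395,215) with the partition (427,207), and the rack with its two bottles (195,230). In the top view the crate is at (184,206), with its slotted cell at upper left, its plain cell at upper right, and the jar and tin below. The bottle caps are at (352,175) and (351,215). The black, blue and small boards are the look-alikes.

Run:
```python
from h import *
D=np.load('top0.npz');W=D['W'];p=D['p'].astype(int);S=np.load('scene0.npz');WS=S['W'];ps=S['p'].astype(int)
def box(W,r0,r1,c0,c1,z0,z1,m=None):
    w=W[r0:r1,c0:c1].reshape(-1,3); k=(w[:,2]>z0)&(w[:,2]<z1)
    if m is not None: k&=m[r0:r1,c0:c1].ravel()
    return w[k]
a=box(W,155,260,130,235,.078,.092); r=cv2.minAreaRect((a[:,:2]*1000).astype(np.float32)); print('crate rim',r,np.median(a[:,2]))
print(np.round(cv2.boxPoints(r)))
for n,w in(('part top',box(W,170,205,130,190,.105,.16)),('part sc',box(WS,180,230,405,450,.105,.16))):
    r=cv2.minAreaRect((w[:,:2]*1000).astype(np.float32)); print(n,len(w),r,w[:,2].max(),w.mean(0)); h=w[w[:,2]>w[:,2].max()-.012]; print(h.min(0),h.max(0),h.mean(0))
# jar/tin
for cc in((171,225),(202,216)): w=W[cc[1]-4:cc[1]+5,cc[0]-4:cc[0]+5].reshape(-1,3);print('lid',np.nanmedian(w,0))
# rack
w=box(W,150,245,325,395,.10,.30)
for nm,WW,pp,rg in(('t',W,p,(150,245,330,395)),('s',WS,ps,(170,290,150,240))):
    dark=(pp.max(2)<60); white=(pp.min(2)>130)
    for k,m in(('cap',dark),('white',white)):
        mm=np.zeros(m.shape,np.uint8); mm[rg[0]:rg[1],rg[2]:rg[3]]=m[rg[0]:rg[1],rg[2]:rg[3]]; mm&=(WW[...,2]>.06).astype(np.uint8)
        n,l,s,c=cv2.connectedComponentsWithStats(mm)
        for i in range(1,n):
            if s[i,4]>40: q=WW[l==i]; print(nm,k,s[i],c[i].round(),'mean',q.mean(0).round(4),'min',q.min(0).round(3),'max',q.max(0).round(3))
w=box(W,150,245,325,395,.11,.14,(p[...,0]-p[...,2]>50)); r=cv2.minAreaRect((w[:,:2]*1000).astype(np.float32)); print('rack hi',r,cv2.boxPoints(r).round())
```

```text
crate rim ((579.1068115234375, 230.54429626464844), (179.052978515625, 178.7922821044922), 14.207977294921875) 0.08446282836069963
[[470. 295.]
 [514. 122.]
 [688. 166.]
 [644. 339.]]
part top 178 ((609.5322875976562, 281.6907958984375), (9.98900318145752, 76.16303253173828), 13.483774185180664) 0.1351860792390851 [0.60868017 0.28122683 0.12494327]
[0.59683636 0.24521866 0.12326768] [0.62158454 0.31885019 0.13518608] [0.60918341 0.2825935  0.12967003]
part sc 312 ((612.2062377929688, 281.2835998535156), (11.782232284545898, 78.84537506103516), 14.525465965270996) 0.13380982530961272 [0.61475819 0.2785627  0.12173121]
[0.59861485 0.2437389  0.12193359] [0.62606307 0.32001863 0.13380983] [0.61396308 0.27922626 0.12888401]
lid [0.52650103 0.25463777 0.09349032]
lid [0.547215   0.1765423  0.10139573]
t cap [352 171   8  10  47] [356. 176.] mean [ 0.6342 -0.2022  0.1554] min [ 0.624 -0.212  0.142] max [ 0.646 -0.191  0.168]
t white [350 167  27  23 366] [364. 180.] mean [ 0.6327 -0.2321  0.1112] min [ 0.612 -0.273  0.065] max [ 0.673 -0.189  0.15 ]
t white [348 205  32  24 454] [365. 218.] mean [ 0.5344 -0.2275  0.1251] min [ 0.512 -0.277  0.064] max [ 0.574 -0.179  0.169]
s cap [198 179  17  20 241] [206. 188.] mean [ 0.5487 -0.1856  0.1719] min [ 0.527 -0.203  0.152] max [ 0.558 -0.168  0.186]
s cap [196 221  19  22 281] [205. 232.] mean [ 0.6484 -0.1954  0.1512] min [ 0.627 -0.214  0.131] max [ 0.658 -0.178  0.165]
s white [169 192  42  44 954] [190. 213.] mean [ 0.5572 -0.2262  0.1188] min [ 0.507 -0.278  0.061] max [ 0.574 -0.182  0.159]
s white [171 233  39  40 830] [189. 252.] mean [ 0.6548 -0.2322  0.107 ] min [ 0.588 -0.274  0.062] max [ 0.673 -0.194  0.138]
rack hi ((587.373046875, -184.03897094726562), (61.5097770690918, 185.0329132080078), 86.44837188720703) [[ 493. -209.]
 [ 678. -220.]
 [ 682. -159.]
 [ 497. -148.]]
```

Run:
```python
from h import *
from scipy.optimize import least_squares
D=np.load('top0.npz');W=D['W'];p=D['p'].astype(int);S=np.load('scene0.npz');WS=S['W'];ps=S['p'].astype(int)
A=np.concatenate([W.reshape(-1,3),WS.reshape(-1,3)])
# tall things near the path
k=(A[:,2]>.12)&(A[:,0]>.05)&(A[:,0]<.75)&(A[:,1]>.25)&(A[:,1]<.85)
g={}
for q in A[k]: 
    t=(round(q[0]/.05)*50,round(q[1]/.05)*50); g[t]=max(g.get(t,0),round(q[2],2))
print(sorted(g.items()))
# bench emptiness: heights in the middle
k=(A[:,0]>.5)&(A[:,0]<.66)&(A[:,1]>-.1)&(A[:,1]<.1); print('bench z',np.percentile(A[k,2],[1,50,99]))
for nm,y0,rgT,rgS in(('tall',.545,(200,235,345,385),(175,240,150,215)),('short',.644,(160,198,345,385),(225,280,150,213))):
    P=[]
    for WW,pp,rg in((W,p,rgT),(WS,ps,rgS)):
        sl=np.s_[rg[0]:rg[1],rg[2]:rg[3]]; m=cv2.erode((pp[sl].min(2)>120).astype(np.uint8),np.ones((3,3)))>0; P.append(WW[sl][m])
        
    Q=np.concatenate(P)
    L=93 if nm=='tall' else 68
    # param: azimuth az, foot centre in rack: point at z=.05+... x0,y0 of axis at height .1
    def ax(v): return np.array([np.sin(v[3])*np.cos(v[2]),np.sin(v[3])*np.sin(v[2]),np.cos(v[3])])
    def dist(v,Q): 
        d=Q-np.array([v[0],v[1],.1]); a=ax(v); return np.linalg.norm(d-np.outer(d@a,a),axis=1), d@a
    v=np.array([y0,-.24,np.pi/2,.56])
    for it in range(4):
        # foot centre height approx .05+? restrict to body below shoulder by along-axis coordinate: foot at ledge
        r,t=dist(v,Q); foot_t=(.05-.1)/np.cos(v[3]); s=t-foot_t
        B=Q[(s<L/1000-.003)&(s>.0)&(abs(r-.028)<.012)]
        f=least_squares(lambda v:np.r_[dist(v,B)[0]-.028,(v[3]-.56)*.5],v,loss='soft_l1',f_scale=.002); v=f.x
    a=ax(v); print(nm,len(B),v.round(4),'axis',a.round(3),'rms',np.std(dist(v,B)[0]-.028).round(4))
    for n,(WW,pp,rg) in enumerate(((W,p,rgT),(WS,ps,rgS))):
        sl=np.s_[rg[0]-8:rg[1]+5,rg[2]-6:rg[3]+12]; q=WW[sl].reshape(-1,3); m=(pp[sl].max(2)<75).ravel()&(q[:,2]>.1); r,t=dist(v,q); m&=(r<.03)
        print(' cap',m.sum(),'t range',np.percentile(t[m],[2,50,98]).round(4), 'r',np.median(r[m]).round(4))
    print(' foot at z=.05:',(np.array([v[0],v[1],.1])+a*(-.05/a[2])).round(4))
```

```text
[((150, 550), np.float64(0.32)), ((150, 600), np.float64(0.38)), ((200, 550), np.float64(0.33)), ((200, 600), np.float64(0.39)), ((200, 650), np.float64(0.4)), ((200, 700), np.float64(0.36)), ((250, 650), np.float64(0.39)), ((250, 700), np.float64(0.38)), ((250, 750), np.float64(0.4)), ((300, 600), np.float64(0.38)), ((300, 650), np.float64(0.38)), ((300, 700), np.float64(0.38)), ((300, 750), np.float64(0.38)), ((350, 600), np.float64(0.38)), ((350, 650), np.float64(0.38)), ((350, 700), np.float64(0.38)), ((350, 750), np.float64(0.33)), ((600, 250), np.float64(0.13)), ((600, 300), np.float64(0.14)), ((600, 600), np.float64(0.21)), ((600, 650), np.float64(0.17)), ((650, 600), np.float64(0.2)), ((650, 650), np.float64(0.18))]
bench z [-0.00502401  0.00024312  0.00441225]
tall 650 [ 0.5409 -0.2254  1.6033  0.5576] axis [-0.017  0.529  0.849] rms 0.001
 cap 113 t range [0.0689 0.0905 0.0948] r 0.0119
 cap 265 t range [0.0629 0.0852 0.0926] r 0.0156
 foot at z=.05: [ 0.5419 -0.2566  0.05  ]
short 419 [ 0.6407 -0.2226  1.6179  0.5589] axis [-0.025  0.53   0.848] rms 0.0009
 cap 144 t range [0.0429 0.0656 0.0698] r 0.0122
 cap 307 t range [0.0376 0.062  0.0673] r 0.0158
 foot at z=.05: [ 0.6422 -0.2538  0.05  ]
```

{"fn": "play_rows", "kwargs": {
  "rows": [
    [[0,0,0],[0,0,0.04],0],
    [[0,0,0],[0,0,0.04],0],
    [[0,0,0],[0,0,0.04],0]
  ]
}}

```text
time_s: 0.4
tool_pos: [0.1837, 0.6491, 0.3522]
tcp_rot: [0.0, 0.798, 0.603, -0.001]
wrist_force: [0.8, 1.2, -0.7]
finger_gap: 0.0443
```

{"fn": "play_rows", "kwargs": {
  "rows": [
    [[0,0,0],[0.004,-0.05,0],0],
    [[0,0,0],[0.004,-0.05,0],0],
    [[0,0,-7.5],[0.004,-0.05,0],0],
    [[0,0,-7.5],[0.004,-0.05,0],0],
    [[0,0,-7.5],[0.045,-0.018,0],0],
    [[0,0,-7.5],[0.045,-0.018,0],0],
    [[0,0,-7.5],[0.045,-0.018,0],0],
    [[0,0,-7.5],[0.045,-0.018,-0.01],0],
    [[0,0,-7.5],[0.045,-0.018,-0.02],0],
    [[0,0,-7.5],[0.045,-0.018,-0.03],0]
  ]
}}

```text
time_s: 1.4
tool_pos: [0.4645, 0.3442, 0.2961]
tcp_rot: [-0.001, 0.993, 0.121, 0.001]
wrist_force: [-0.7, 1.3, -0.4]
finger_gap: 0.0428
```

{"fn": "play_rows", "kwargs": {
  "rows": [
    [[0,0,0],[0.045,-0.019,-0.02],0],
    [[0,0,0],[0.045,-0.019,-0.02],0],
    [[0,0,0],[0.045,-0.019,-0.03],0],
    [[0,0,0],[0.005,-0.002,-0.03],0],
    [[0,0,0],[0,0,-0.02],0],
    [[0,0,0],[0,0,0],0]
  ]
}}

```text
time_s: 2.0
tool_pos: [0.59, 0.2896, 0.1783]
tcp_rot: [0.001, 0.992, 0.123, -0.003]
wrist_force: [-0.3, 0.4, 0.2]
finger_gap: 0.0426
```

{"fn": "play_rows", "kwargs": {
  "rows": [
    [[0,0,0],[0.02,-0.007,0],0],
    [[0,0,0],[0,0,-0.02],0],
    [[0,0,0],[0,0,-0.025],0],
    [[0,0,0],[0,0,-0.02],0],
    [[0,0,0],[0,0,-0.01],0],
    [[0,0,0],[0,0,0],-1],
    [[0,0,0],[0,0,0],-1],
    [[0,0,0],[0,0,0],-1],
    [[0,0,0],[0,0,0],-1]
  ]
}}

```text
time_s: 2.9
tool_pos: [0.6124, 0.284, 0.1084]
tcp_rot: [-0.0, 0.992, 0.124, 0.001]
wrist_force: [-1.7, 0.5, 6.1]
finger_gap: 0.0063
```

{"fn": "play_rows", "kwargs": {
  "rows": [
    [[0,0,0],[0,0,0.002],-1],
    [[0,0,0],[0,0,0.005],-1],
    [[0,0,0],[0,0,0.01],-1],
    [[0,0,0],[0,0,0.015],-1],
    [[0,0,0],[0,0,0.02],-1],
    [[0,0,0],[0,0,0.02],-1],
    [[0,0,0],[0,0,0.015],-1],
    [[0,0,0],[0,0,0],-1]
  ]
}}

```text
time_s: 3.7
tool_pos: [0.6131, 0.2839, 0.1974]
tcp_rot: [-0.001, 0.992, 0.123, 0.002]
wrist_force: [0.1, -0.4, -0.2]
finger_gap: 0.0067
```

Run:
```python
from h import *
p,d,c=cap('scene'); save('s1.png',cv2.resize(p[100:270,300:500],None,fx=3,fy=3)); W=cloud(d,c); w=W[120:250,330:480].reshape(-1,3)
print(get_obs()['finger_gap'],get_obs()['wrist_force'])
```

```text
0.006951242063494422 [ 0.16871874 -1.75012308 -0.88069044]
```

View pics/s1.png

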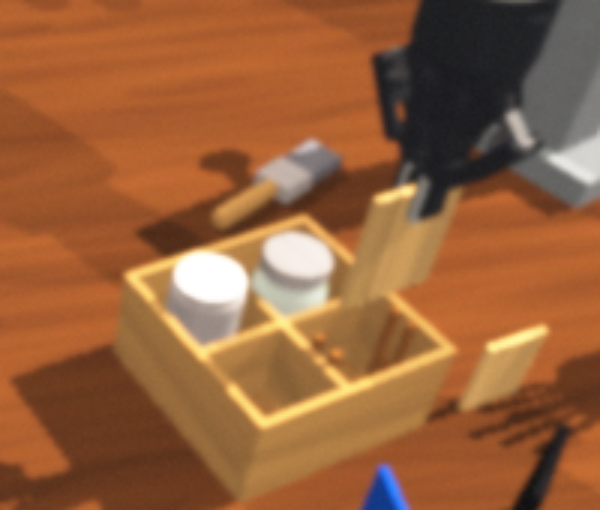

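{"fn": "play_rows", "kwargs": {
  "rows": [
    [[0,0,-2],[-0.009,-0.036,0],-1],
    [[0,0,-2],[-0.009,-0.036,0],-1],
    [[0,0,-2],[-0.009,-0.036,0],-1],
    [[0,0,-2],[-0.009,-0.036,0],-1],
    [[0,-8.5,-2],[-0.009,-0.036,0],-1],
    [[0,-8.5,0],[-0.009,-0.036,0],-1],
    [[0,-8.5,0],[-0.009,-0.036,0],-1],
    [[0,-8.5,0],[0,0,-0.02],-1],
    [[0,-8.5,0],[0,0,-0.03],-1],
    [[0,-8.5,0],[0,0,-0.03],-1]
  ]
}}

```text
time_s: 4.75
tool_pos: [0.5577, 0.0613, 0.1938]
tcp_rot: [-0.009, 0.97, 0.043, 0.238]
wrist_force: [0.3, -0.4, -1.2]
finger_gap: 0.0066
```

Run:
```python
from h import *
from scipy.spatial.transform import Rotation as R
o=get_obs(); q=o['tcp_rot']; print(o['tool_pos'],R.from_quat(np.r_[q[1:],q[0]]).as_matrix().round(3),o['joint_positions'].round(2),o['wrist_force'])
```

```text
[0.5576881  0.06130061 0.19375065] [[ 0.883  0.087  0.461]
 [ 0.078 -0.996  0.038]
 [ 0.463  0.003 -0.886]] [-0.7   0.33  0.61  2.25 -0.87  0.2   0.75] [ 0.2941502  -0.3526245  -1.15025481]
```

{"fn": "play_rows", "kwargs": {
  "rows": [
    [[0,0,0],[0.01,-0.01,-0.02],-1],
    [[0,0,0],[0.01,-0.01,-0.03],-1],
    [[0,0,0],[0.01,-0.01,-0.03],-1],
    [[0,0,0],[0,0,-0.03],-1],
    [[0,0,0],[0,0,0],-1]
  ]
}}

```text
time_s: 5.25
tool_pos: [0.6027, 0.0329, 0.1191]
tcp_rot: [-0.009, 0.978, 0.043, 0.206]
wrist_force: [-1.1, 0.3, -0.8]
finger_gap: 0.0064
```

{"fn": "play_rows", "kwargs": {
  "rows": [
    [[0,-8,0],[0.01,0,-0.015],-1],
    [[0,-8,0],[0.01,0,-0.015],-1],
    [[0,0,0],[0,0,0],-1]
  ]
}}

```text
time_s: 5.55
tool_pos: [0.6628, 0.0357, 0.1788]
tcp_rot: [-0.002, 0.962, 0.046, 0.268]
wrist_force: [-0.5, 0.1, -0.6]
finger_gap: 0.0066
```

{"fn": "play_rows", "kwargs": {
  "rows": [
    [[0,0,0],[-0.01,0,-0.03],-1],
    [[0,0,0],[-0.01,0,-0.03],-1],
    [[0,0,0],[-0.01,0,-0.02],-1],
    [[0,0,0],[0,0,0],-1]
  ]
}}

```text
time_s: 5.95
tool_pos: [0.6458, 0.0363, 0.1282]
tcp_rot: [-0.002, 0.973, 0.046, 0.228]
wrist_force: [-0.7, 0.1, -0.4]
finger_gap: 0.007
```

{"fn": "play_rows", "kwargs": {
  "rows": [
    [[0,0,0],[-0.01,0,-0.02],-1],
    [[0,0,0],[-0.01,0,-0.02],-1],
    [[0,0,0],[0,0,-0.01],-1],
    [[0,0,0],[0,0,0],-1]
  ]
}}

```text
time_s: 6.35
tool_pos: [0.6398, 0.0371, 0.1022]
tcp_rot: [-0.001, 0.977, 0.047, 0.208]
wrist_force: [0.5, 0.5, -0.5]
finger_gap: 0.0066
```

{"fn": "play_rows", "kwargs": {
  "rows": [
    [[0,0,0],[0,0,-0.015],-1],
    [[0,0,0],[0,0,-0.015],-1],
    [[0,0,0],[0,0,-0.005],-1],
    [[0,0,0],[0,0,0],-1]
  ]
}}

```text
time_s: 6.75
tool_pos: [0.647, 0.0374, 0.0792]
tcp_rot: [-0.001, 0.979, 0.047, 0.196]
wrist_force: [-1.0, 0.4, -0.2]
finger_gap: 0.0068
```

{"fn": "play_rows", "kwargs": {
  "rows": [
    [[0,0,0],[0,0,-0.008],-1],
    [[0,0,0],[0,0,-0.005],-1],
    [[0,0,0],[0,0,0],-1]
  ]
}}

```text
time_s: 7.05
tool_pos: [0.6497, 0.0377, 0.0708]
tcp_rot: [-0.001, 0.98, 0.047, 0.192]
wrist_force: [-0.1, -0.6, 0.1]
finger_gap: 0.0071
```

{"fn": "play_rows", "kwargs": {
  "rows": [
    [[0,0,0],[0,0,-0.003],-1],
    [[0,0,0],[0,0,0],0],
    [[0,0,0],[0,0,0],0],
    [[0,0,0],[0,0,0],0],
    [[0,0,0],[-0.004,0,0.01],0],
    [[0,0,0],[-0.004,0,0.01],0],
    [[0,0,0],[-0.008,0,0.02],0],
    [[0,0,0],[-0.008,0,0.02],0],
    [[0,0,0],[-0.012,0,0.03],0],
    [[0,0,0],[-0.012,0,0.03],0]
  ]
}}

```text
time_s: 8.05
tool_pos: [0.6015, 0.0375, 0.19]
tcp_rot: [-0.001, 0.981, 0.046, 0.191]
wrist_force: [-0.1, 0.3, 0.5]
finger_gap: 0.043
```

Run:
```python
from h import *
o=get_obs(); print(o['tool_pos'],o['tcp_rot'],o['joint_positions'].round(2))
p,d,c=cap('scene'); save('s2.png',cv2.resize(p[100:340,200:480],None,fx=2.5,fy=2.5))
```

```text
[0.60153295 0.03751884 0.18999351] [-0.0012804   0.98052532  0.04630614  0.19085124] [-0.7   0.46  0.77  2.07 -0.8   0.45  0.74]
```

View pics/s2.png

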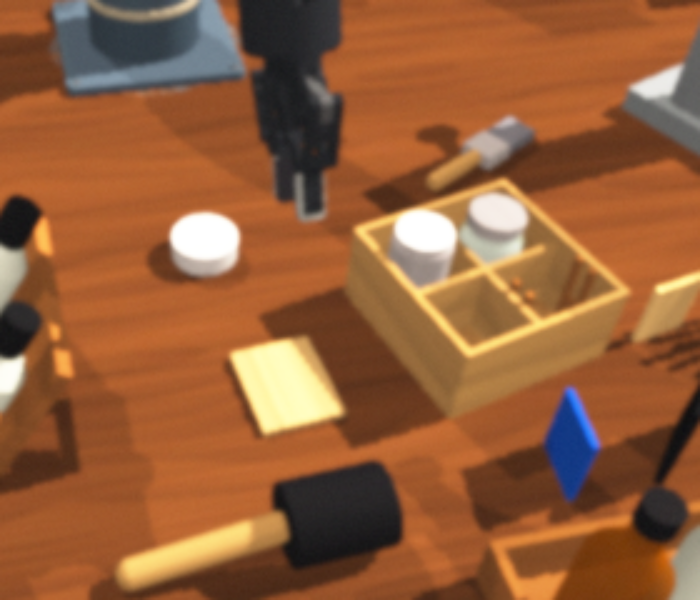

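The partition lies flat on the open bench (crop 288,385), clear of the wax tin and mallet. Next comes the tall bottle.

```bash
cat >> h.py <<'E'
from scipy.spatial.transform import Rotation as R
def Rq(q): return R.from_quat(np.r_[q[1:],q[0]])
def frame(z,x):
    z=np.array(z,float); z/=np.linalg.norm(z); x=np.array(x,float); x-=z*(x@z); x/=np.linalg.norm(x)
    return R.from_matrix(np.c_[x,np.cross(z,x),z])
def todo(pos,T):
    o=get_obs(); print('shift',(np.array(pos)-o['tool_pos']).round(4),'rotvec deg',np.degrees((T*Rq(o['tcp_rot']).inv()).as_rotvec()).round(2), 'q',o['joint_positions'].round(2))
E
python3 - <<'E'
from h import *
print([a for a in dir(arm) if a[0]!='_'])
todo([.5387,-.151,.2195],frame([.017,-.529,-.849],[1,0,0]))
E
```

```text
['IKError', 'grasp_offset']
shift [-0.063  -0.1881  0.0255] rotvec deg [-31.71  19.25 -11.06] q [-0.7   0.45  0.78  2.07 -0.8   0.45  0.73]
```

{"fn": "play_rows", "kwargs": {
  "rows": [
    [[-5.3,3.2,-1.85],[-0.01,-0.02,0.02],0.3],
    [[-5.3,3.2,-1.85],[-0.01,-0.02,0.02],0.3],
    [[-5.3,3.2,-1.85],[-0.01,-0.03,0.01],0.3],
    [[-5.3,3.2,-1.85],[-0.01,-0.03,0],0.3],
    [[-5.3,3.2,-1.85],[-0.01,-0.03,0],0.3],
    [[-5.3,3.2,-1.85],[-0.01,-0.03,0],0.3],
    [[0,0,0],[0,0,0],0.3]
  ]
}}

```text
time_s: 8.8
tool_pos: [0.542, -0.123, 0.2378]
tcp_rot: [0.278, 0.96, 0.003, 0.005]
wrist_force: [0.1, 1.3, -0.1]
finger_gap: 0.0557
```

Run:
```python
from h import *
print(get_obs()['tool_pos'])
todo([.5387,-.151,.2195],frame([.017,-.529,-.849],[1,0,0]))
```

```text
[ 0.54195464 -0.12298218  0.23776678]
shift [-0.0033 -0.028  -0.0183] rotvec deg [ 0.41 -0.42  0.05] q [-0.91  0.8   1.29  1.88 -0.28  0.85  0.39]
```

{"fn": "play_rows", "kwargs": {
  "rows": [
    [[0,0,0],[-0.003,-0.028,-0.018],0.3],
    [[0,0,0],[0,-0.011,-0.017],0.3],
    [[0,0,0],[0.001,-0.011,-0.017],0.3],
    [[0,0,0],[0,-0.01,-0.017],0.3],
    [[0,0,0],[0,-0.0105,-0.017],0.3],
    [[0,0,0],[0,0,0],0.3]
  ]
}}

```text
time_s: 9.4
tool_pos: [0.5394, -0.193, 0.152]
tcp_rot: [0.275, 0.961, 0.002, 0.006]
wrist_force: [-0.1, -0.2, 0.8]
finger_gap: 0.0552
```

Run:
```python
from h import *
todo([.540,-.1935,.1515],frame([.017,-.529,-.849],[1,0,0]))
p,d,c=cap('scene'); save('s3.png',cv2.resize(p[130:330,120:320],None,fx=3,fy=3))
```

```text
shift [ 0.0006 -0.0005 -0.0005] rotvec deg [ 0.01 -0.18  0.11] q [-0.71  0.84  1.13  1.99 -0.36  0.59  0.48]
```

View pics/s3.png

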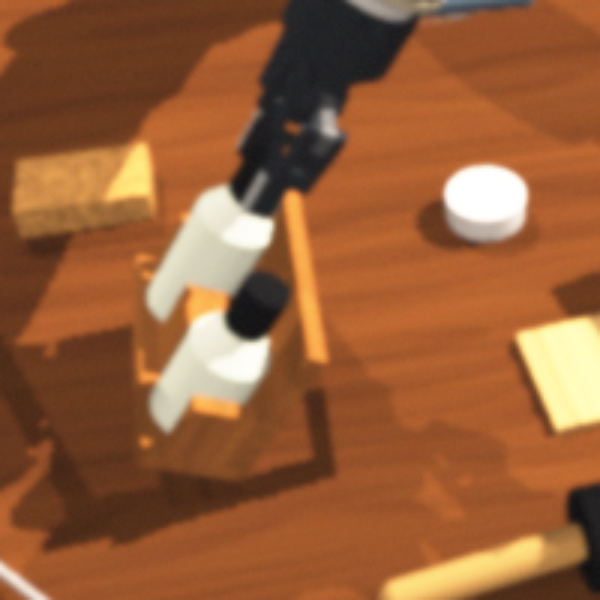

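{"fn": "play_rows", "kwargs": {
  "rows": [
    [[0,0,0],[0,0,0],-1],
    [[0,0,0],[0,0,0],-1],
    [[0,0,0],[0,0,0],-1],
    [[0,0,0],[0,0,0],-1],
    [[0,0,0],[0,0,0],-1]
  ]
}}

```text
time_s: 9.95
tool_pos: [0.5411, -0.192, 0.1542]
tcp_rot: [0.276, 0.961, 0.003, 0.008]
wrist_force: [-2.5, 3.6, 5.9]
finger_gap: 0.0301
```

{"fn": "play_rows", "kwargs": {
  "rows": [
    [[0,0,0],[0,0.003,0.004],-1],
    [[0,0,0],[0,0.005,0.009],-1],
    [[0,0,0],[0,0.008,0.013],-1],
    [[0,0,0],[-0.001,0.008,0.013],-1],
    [[0,0,0],[0,0.008,0.013],-1],
    [[0,0,0],[-0.001,0.008,0.013],-1],
    [[0,0,0],[0,0.008,0.013],-1],
    [[0,0,0],[0,0,0.02],-1],
    [[0,0,0],[0,0,0.02],-1]
  ]
}}

```text
time_s: 10.85
tool_pos: [0.5382, -0.1435, 0.2721]
tcp_rot: [0.276, 0.961, 0.003, 0.007]
wrist_force: [-0.7, -0.6, -2.0]
finger_gap: 0.0303
```

{"fn": "play_rows", "kwargs": {
  "rows": [
    [[6,0,0],[0,0.01,0.01],-1],
    [[6.5,0,0],[0,0.02,0.01],-1],
    [[6.5,0,0],[0.007,0.03,0.01],-1],
    [[6.5,0,0],[0.007,0.035,0],-1],
    [[6.5,0,0],[0.007,0.035,0],-1],
    [[0,0,4.5],[0.007,0.035,0],-1],
    [[0,0,5],[0.007,0.035,0],-1],
    [[0,0,5],[0.007,0.035,0],-1],
    [[0,0,0],[0.007,0.035,0],-1],
    [[0,0,0],[0.007,0.035,0],-1]
  ]
}}

```text
time_s: 11.85
tool_pos: [0.5939, 0.1622, 0.3019]
tcp_rot: [-0.0, 0.992, 0.127, 0.007]
wrist_force: [0.2, 0.4, -3.1]
finger_gap: 0.0304
```

Run:
```python
from h import *
o=get_obs(); print(o['tool_pos'],o['wrist_force'],o['finger_gap'])
a=np.radians(14.2); todo([.611,.283,.20],frame([0,0,-1],[np.cos(a),np.sin(a),0]))
```

```text
[0.5938761  0.16218408 0.30192972] [ 0.2048672   0.41742262 -3.07546724] 0.03038834979758962
shift [ 0.0171  0.1208 -0.1019] rotvec deg [-0.16  0.8  -0.44] q [-0.91  0.6   1.02  1.53 -0.53  1.29  0.43]
```

{"fn": "play_rows", "kwargs": {
  "rows": [
    [[0,0.8,0],[0.004,0.03,-0.02],-1],
    [[0,0,0],[0.004,0.03,-0.02],-1],
    [[0,0,0],[0.004,0.03,-0.01],-1],
    [[0,0,0],[0.005,0.031,0],-1],
    [[0,0,0],[0,0,0],-1]
  ]
}}

```text
time_s: 12.35
tool_pos: [0.6101, 0.2879, 0.25]
tcp_rot: [-0.002, 0.991, 0.131, -0.001]
wrist_force: [0.6, 0.1, -2.5]
finger_gap: 0.0305
```

```bash
cat > tilt.py <<'E'
from h import *
import sys
from scipy.optimize import least_squares
o=get_obs(); T=o['tool_pos']; print('tcp',T.round(4),'f',o['wrist_force'].round(1))
Q=[]
for n in('scene','top'):
    p,d,c=cap(n); W=cloud(d,c); p=p.astype(int)
    m=cv2.erode(((p.min(2)>110)&(p.max(2)-p.min(2)<60)).astype(np.uint8),np.ones((3,3)))>0
    q=W[m]; k=(np.linalg.norm(q[:,:2]-T[:2],axis=1)<.05)&(q[:,2]<T[2]-.025)&(q[:,2]>T[2]-.125)&(q[:,2]>float(sys.argv[1])); print(n,k.sum(),q[k].min(0).round(3) if k.any() else '',q[k].max(0).round(3) if k.any() else ''); Q.append(q[k])
Q=np.concatenate(Q); z0=T[2]-.08
def r(v):
    a=np.array([v[2],v[3],1]);a/=np.linalg.norm(a); d=Q-[v[0],v[1],z0]; return np.linalg.norm(d-np.outer(d@a,a),axis=1)-.028
f=least_squares(r,[T[0],T[1],0,0],loss='soft_l1',f_scale=.002); v=f.x
print('axis xy at z0',v[:2].round(4),'tilt slopes',v[2:].round(3),'foot xy',(v[:2]-v[2:]*.038).round(4),'std',np.std(f.fun).round(4))
E
python3 tilt.py 0.11
python3 - <<'E'
from h import *
a=np.radians(14.2); todo([.611,.283,.20],frame([0,0,-1],[np.cos(a),np.sin(a),0]))
E
```

```text
tcp [0.6101 0.2879 0.25  ] f [ 0.6  0.1 -2.5]
scene 918 [0.601 0.259 0.133] [0.64  0.307 0.225]
top 206 [0.58  0.257 0.144] [0.62  0.286 0.225]
axis xy at z0 [0.6083 0.2872] tilt slopes [0.004 0.   ] foot xy [0.6081 0.2872] std 0.0012
shift [ 0.0003  0.0007 -0.0512] rotvec deg [-0.07 -0.01 -0.52] q [-0.98  0.74  0.97  1.43 -0.62  1.29  0.29]
```

{"fn": "play_rows", "kwargs": {
  "rows": [
    [[0,0,0],[0.001,0,-0.02],-1],
    [[0,0,0],[0,0,-0.02],-1],
    [[0,0,0],[0,0,-0.02],-1],
    [[0,0,0],[0,0,-0.02],-1],
    [[0,0,0],[0,0,-0.01],-1],
    [[0,0,0],[0,0,-0.003],-1],
    [[0,0,0],[0,0,0],-1],
    [[0,0,0],[0,0,0],-1]
  ]
}}

```text
time_s: 13.25
tool_pos: [0.6129, 0.281, 0.1593]
tcp_rot: [-0.001, 0.992, 0.127, 0.001]
wrist_force: [0.9, 0.3, -1.6]
finger_gap: 0.0304
```

Feeling downward in 2 mm steps.

{"fn": "play_rows", "kwargs": {
  "rows": [
    [[0,0,0],[-0.001,0.001,-0.002],-1],
    [[0,0,0],[0,0,-0.001],-1],
    [[0,0,0],[0,0,-0.001],-1],
    [[0,0,0],[0,0,0],-1]
  ]
}}

```text
time_s: 13.65
tool_pos: [0.6113, 0.2822, 0.1541]
tcp_rot: [-0.001, 0.992, 0.127, 0.0]
wrist_force: [-0.1, 0.2, -2.5]
finger_gap: 0.0304
```

{"fn": "play_rows", "kwargs": {
  "rows": [
    [[0,0,0],[0,0,-0.001],-1],
    [[0,0,0],[0,0,-0.001],-1],
    [[0,0,0],[0,0,0],-1]
  ]
}}

```text
time_s: 13.95
tool_pos: [0.6113, 0.2821, 0.152]
tcp_rot: [-0.001, 0.992, 0.127, 0.0]
wrist_force: [0.8, -0.3, -2.4]
finger_gap: 0.0306
```

{"fn": "play_rows", "kwargs": {
  "rows": [
    [[0,0,0],[0,0,-0.001],-1],
    [[0,0,0],[0,0,-0.001],-1],
    [[0,0,0],[0,0,0],-1]
  ]
}}

```text
time_s: 14.25
tool_pos: [0.6112, 0.2822, 0.15]
tcp_rot: [-0.001, 0.992, 0.127, 0.0]
wrist_force: [-0.1, 0.0, -3.0]
finger_gap: 0.0302
```

{"fn": "play_rows", "kwargs": {
  "rows": [
    [[0,0,0],[0,0,-0.001],-1],
    [[0,0,0],[0,0,-0.001],-1],
    [[0,0,0],[0,0,0],-1]
  ]
}}

```text
time_s: 14.55
tool_pos: [0.6112, 0.2822, 0.148]
tcp_rot: [-0.001, 0.992, 0.127, 0.0]
wrist_force: [-0.3, 1.2, -2.3]
finger_gap: 0.0303
```

{"fn": "play_rows", "kwargs": {
  "rows": [
    [[0,0,0],[0,0,-0.001],-1],
    [[0,0,0],[0,0,-0.001],-1],
    [[0,0,0],[0,0,0],-1]
  ]
}}

```text
time_s: 14.85
tool_pos: [0.6113, 0.2822, 0.146]
tcp_rot: [-0.001, 0.992, 0.127, 0.0]
wrist_force: [-0.9, -0.2, -3.2]
finger_gap: 0.0303
```

{"fn": "play_rows", "kwargs": {
  "rows": [
    [[0,0,0],[0,0,-0.001],-1],
    [[0,0,0],[0,0,-0.001],-1],
    [[0,0,0],[0,0,0],-1]
  ]
}}

```text
time_s: 15.15
tool_pos: [0.6112, 0.2822, 0.144]
tcp_rot: [-0.001, 0.992, 0.127, 0.0]
wrist_force: [-0.1, 0.0, -2.5]
finger_gap: 0.0302
```

{"fn": "play_rows", "kwargs": {
  "rows": [
    [[0,0,0],[0,0,-0.001],-1],
    [[0,0,0],[0,0,-0.001],-1],
    [[0,0,0],[0,0,0],-1]
  ]
}}

```text
time_s: 15.45
tool_pos: [0.6112, 0.2821, 0.142]
tcp_rot: [-0.001, 0.992, 0.127, 0.0]
wrist_force: [-0.5, -0.7, -2.3]
finger_gap: 0.0306
```

{"fn": "play_rows", "kwargs": {
  "rows": [
    [[0,0,0],[0,0,-0.001],-1],
    [[0,0,0],[0,0,-0.001],-1],
    [[0,0,0],[0,0,0],-1]
  ]
}}

```text
time_s: 15.75
tool_pos: [0.6113, 0.2822, 0.14]
tcp_rot: [-0.001, 0.992, 0.127, 0.0]
wrist_force: [0.1, -0.1, -2.6]
finger_gap: 0.0303
```

{"fn": "play_rows", "kwargs": {
  "rows": [
    [[0,0,0],[0,0,-0.001],-1],
    [[0,0,0],[0,0,-0.001],-1],
    [[0,0,0],[0,0,0],-1]
  ]
}}

```text
time_s: 16.05
tool_pos: [0.6112, 0.2822, 0.138]
tcp_rot: [-0.001, 0.992, 0.127, 0.0]
wrist_force: [0.1, 0.1, -2.3]
finger_gap: 0.0306
```

{"fn": "play_rows", "kwargs": {
  "rows": [
    [[0,0,0],[0,0,-0.001],-1],
    [[0,0,0],[0,0,-0.001],-1],
    [[0,0,0],[0,0,0],-1]
  ]
}}

```text
time_s: 16.35
tool_pos: [0.6112, 0.2822, 0.136]
tcp_rot: [-0.001, 0.992, 0.127, 0.0]
wrist_force: [0.5, -0.1, -2.9]
finger_gap: 0.0304
```

{"fn": "play_rows", "kwargs": {
  "rows": [
    [[0,0,0],[0,0,-0.001],-1],
    [[0,0,0],[0,0,-0.001],-1],
    [[0,0,0],[0,0,0],-1]
  ]
}}

```text
time_s: 16.65
tool_pos: [0.6112, 0.2822, 0.134]
tcp_rot: [-0.001, 0.992, 0.127, 0.0]
wrist_force: [0.9, 0.9, -1.9]
finger_gap: 0.0306
```

{"fn": "play_rows", "kwargs": {
  "rows": [
    [[0,0,0],[0,0,-0.001],-1],
    [[0,0,0],[0,0,-0.001],-1],
    [[0,0,0],[0,0,0],-1]
  ]
}}

```text
time_s: 16.95
tool_pos: [0.6112, 0.2822, 0.132]
tcp_rot: [-0.001, 0.992, 0.127, 0.0]
wrist_force: [0.4, 0.0, -2.4]
finger_gap: 0.0304
```

{"fn": "play_rows", "kwargs": {
  "rows": [
    [[0,0,0],[0,0,-0.001],-1],
    [[0,0,0],[0,0,-0.001],-1],
    [[0,0,0],[0,0,0],-1]
  ]
}}

```text
time_s: 17.25
tool_pos: [0.6114, 0.2822, 0.1303]
tcp_rot: [-0.001, 0.992, 0.127, 0.0]
wrist_force: [-1.0, 0.4, -1.3]
finger_gap: 0.0305
```

{"fn": "play_rows", "kwargs": {
  "rows": [
    [[0,0,0],[0,0,-0.001],-1],
    [[0,0,0],[0,0,0],-1],
    [[0,0,0],[0,0,0],-1]
  ]
}}

```text
time_s: 17.55
tool_pos: [0.6115, 0.2822, 0.1299]
tcp_rot: [-0.001, 0.992, 0.127, 0.001]
wrist_force: [-1.9, -0.5, 6.0]
finger_gap: 0.0306
```

Contact, at about 8 N on the pad. Releasing and backing straight up.

{"fn": "play_rows", "kwargs": {
  "rows": [
    [[0,0,0],[0,0,0],-0.1],
    [[0,0,0],[0,0,0],0.2],
    [[0,0,0],[0,0,0],0.2],
    [[0,0,0],[0,0,0],0.2],
    [[0,0,0],[0,0,0.02],0.2],
    [[0,0,0],[0,0,0.03],0.2],
    [[0,0,0],[0,0,0.04],0.2],
    [[0,0,0],[0,0,0.04],0.2]
  ]
}}

```text
time_s: 18.35
tool_pos: [0.611, 0.282, 0.2602]
tcp_rot: [-0.001, 0.992, 0.127, -0.0]
wrist_force: [0.3, 0.4, 0.8]
finger_gap: 0.0516
```

Run:
```python
from h import *
p,d,c=cap('scene'); save('s4.png',cv2.resize(p[110:270,320:480],None,fx=3,fy=3)); W=cloud(d,c)
m=(p.max(2)<60)&(np.linalg.norm(W[...,:2]-[.611,.283],axis=2)<.03)&(W[...,2]>.1)&(W[...,2]<.18); print(m.sum(),W[m].max(0),W[m].mean(0))
todo([.5,0,.24],frame([.02,-.53,-.848],[1,0,0]))
```

```text
218 [0.62734985 0.29337843 0.16090614] [0.61799133 0.27608489 0.15003165]
shift [-0.1137 -0.2816 -0.0277] rotvec deg [-31.88  -4.69 -13.99] q [-0.98  0.72  0.98  1.41 -0.61  1.32  0.28]
```

View pics/s4.png

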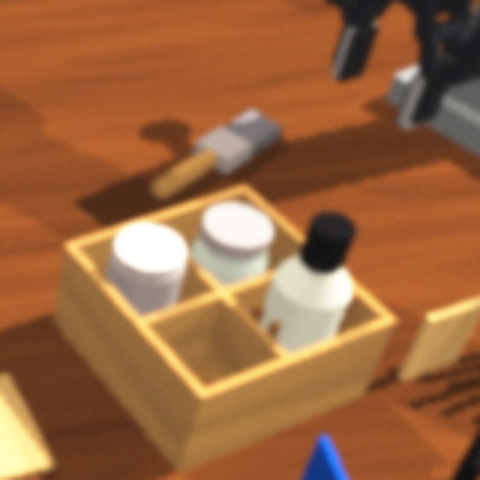

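The tall bottle stands upright in the slotted cell (crop 310,285), and its cap top at 0.160 m agrees with a pad near 10 mm. Now the short bottle.

{"fn": "play_rows", "kwargs": {
  "rows": [
    [[0,0,-7],[0.003,-0.035,0.01],0.3],
    [[0,0,-7],[0.003,-0.04,0.01],0.3],
    [[0,0,0],[0.003,-0.04,0],0.3],
    [[0,0,0],[0.003,-0.04,0],0.3],
    [[0,0,0],[0.003,-0.04,0],0.3],
    [[-6.4,0,0],[0.003,-0.04,0],0.3],
    [[-6.4,0,0],[0.003,-0.04,0],0.3],
    [[-6.4,0,0],[0.003,-0.04,0],0.3],
    [[-6.4,0,0],[0.003,-0.04,0],0.3],
    [[-6.4,0,0],[0,-0.04,0],0.3]
  ]
}}

```text
time_s: 19.4
tool_pos: [0.6389, -0.114, 0.2796]
tcp_rot: [0.277, 0.961, 0.005, -0.0]
wrist_force: [0.2, -0.7, -1.2]
finger_gap: 0.0553
```

Run:
```python
from h import *
print(get_obs()['tool_pos'])
todo([.6378,-.1606,.1992],frame([.025,-.53,-.848],[1,0,0]))
```

```text
[ 0.63894857 -0.11403692  0.27964106]
shift [-0.0011 -0.0466 -0.0804] rotvec deg [ 0.11 -1.44  0.17] q [-0.78  0.85  1.24  1.56 -0.28  1.08  0.37]
```

{"fn": "play_rows", "kwargs": {
  "rows": [
    [[0,-1.4,0],[0,-0.023,-0.04],0.3],
    [[0,0,0],[-0.001,-0.0235,-0.04],0.3],
    [[0,0,0],[0,-0.0105,-0.017],0.3],
    [[0,0,0],[0.001,-0.0105,-0.017],0.3],
    [[0,0,0],[0,-0.0105,-0.017],0.3],
    [[0,0,0],[0.001,-0.0105,-0.017],0.3],
    [[0,0,0],[0,0,0],0.3],
    [[0,0,0],[0,0,0],0.3]
  ]
}}

```text
time_s: 20.2
tool_pos: [0.6393, -0.2014, 0.1314]
tcp_rot: [0.275, 0.961, 0.001, 0.011]
wrist_force: [-0.1, -0.6, 0.3]
finger_gap: 0.0557
```

Run:
```python
from h import *
todo([.6398,-.203,.1314],frame([.025,-.53,-.848],[1,0,0]))
p,d,c=cap('scene'); save('s5.png',cv2.resize(p[150:310,140:300],None,fx=3,fy=3))
```

```text
shift [ 0.0005 -0.0016  0.    ] rotvec deg [-0.12 -0.1   0.27] q [-0.61  0.96  1.07  1.75 -0.4   0.7   0.45]
```

View pics/s5.png

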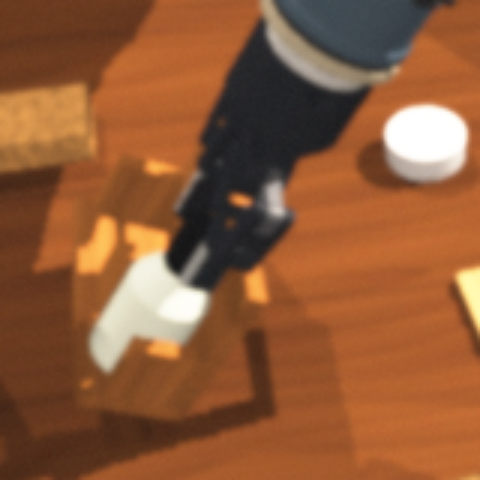

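The fingers straddle the short bottle's cap (crop 195,260). Closing, then pulling out along the lean.

{"fn": "play_rows", "kwargs": {
  "rows": [
    [[0,0,0],[0,-0.001,0],-1],
    [[0,0,0],[0,0,0],-1],
    [[0,0,0],[0,0,0],-1],
    [[0,0,0],[0,0,0],-1],
    [[0,0,0],[0,0,0],-1]
  ]
}}

```text
time_s: 20.75
tool_pos: [0.6401, -0.2018, 0.1322]
tcp_rot: [0.275, 0.961, 0.002, 0.012]
wrist_force: [-0.2, 4.7, 6.4]
finger_gap: 0.0304
```

{"fn": "play_rows", "kwargs": {
  "rows": [
    [[0,0,0],[0,0.003,0.004],-1],
    [[0,0,0],[0,0.005,0.009],-1],
    [[0,0,0],[0,0.008,0.013],-1],
    [[0,0,0],[-0.001,0.008,0.013],-1],
    [[0,0,0],[0,0.008,0.013],-1],
    [[0,0,0],[-0.001,0.008,0.013],-1],
    [[0,0,0],[0,0.008,0.013],-1],
    [[0,0,0],[0,0,0.02],-1],
    [[0,0,0],[0,0,0.03],-1],
    [[0,0,0],[0,0,0.03],-1]
  ]
}}

```text
time_s: 21.75
tool_pos: [0.637, -0.1531, 0.2907]
tcp_rot: [0.274, 0.962, 0.002, 0.011]
wrist_force: [0.1, 0.4, -1.8]
finger_gap: 0.0306
```

{"fn": "play_rows", "kwargs": {
  "rows": [
    [[6.4,0,0],[0,0.02,0],-1],
    [[6.4,0,0],[0,0.03,0],-1],
    [[6.4,0,0],[0,0.035,0],-1],
    [[6.4,1.4,0],[0,0.035,0],-1],
    [[6.4,0,0],[0,0.04,0],-1],
    [[0,0,4.7],[0,0.04,-0.01],-1],
    [[0,0,4.7],[0,0.04,-0.01],-1],
    [[0,0,4.7],[-0.002,0.04,-0.02],-1],
    [[0,0,0],[-0.002,0.04,-0.02],-1],
    [[0,0,0],[0,0.03,-0.01],-1]
  ]
}}

```text
time_s: 22.75
tool_pos: [0.6316, 0.1997, 0.218]
tcp_rot: [-0.001, 0.992, 0.125, -0.003]
wrist_force: [-0.2, 1.8, -4.0]
finger_gap: 0.0302
```

{"fn": "play_rows", "kwargs": {
  "rows": [
    [[0,0,0],[0,0,0],-1],
    [[0,0,0],[0,0,0],-1]
  ]
}}

```text
time_s: 22.95
tool_pos: [0.6327, 0.1968, 0.2194]
tcp_rot: [-0.0, 0.992, 0.125, -0.002]
wrist_force: [-0.2, -1.4, -2.7]
finger_gap: 0.0306
```

```bash
python3 tilt.py 0.115
python3 - <<'E'
from h import *
a=np.radians(14.2); todo([.632,.199,.135],frame([0,0,-1],[np.cos(a),np.sin(a),0]))
E
```

```text
tcp [0.6327 0.1968 0.2194] f [-0.2 -1.4 -2.7]
scene 686 [0.622 0.166 0.125] [0.662 0.219 0.194]
top 82 [0.604 0.167 0.142] [0.636 0.189 0.194]
axis xy at z0 [0.6319 0.1951] tilt slopes [-0.001  0.013] foot xy [0.632  0.1946] std 0.001
shift [-0.0014  0.0044 -0.0852] rotvec deg [-0.04 -0.11  0.09] q [-0.84  0.73  0.92  1.51 -0.6   1.21  0.42]
```

{"fn": "play_rows", "kwargs": {
  "rows": [
    [[0,0,0],[-0.001,0.004,-0.01],-1],
    [[0,0,0],[0,0,-0.02],-1],
    [[0,0,0],[0,0,-0.02],-1],
    [[0,0,0],[0,0,-0.02],-1],
    [[0,0,0],[0,0,-0.01],-1],
    [[0,0,0],[0,0,-0.004],-1],
    [[0,0,0],[0,0,0],-1],
    [[0,0,0],[0,0,0],-1]
  ]
}}

```text
time_s: 23.85
tool_pos: [0.6329, 0.1995, 0.1361]
tcp_rot: [-0.001, 0.992, 0.123, -0.001]
wrist_force: [0.3, -0.2, -1.8]
finger_gap: 0.0304
```

{"fn": "play_rows", "kwargs": {
  "rows": [
    [[0,0,0],[-0.001,0,-0.001],-1],
    [[0,0,0],[0,0,-0.001],-1],
    [[0,0,0],[0,0,0],-1]
  ]
}}

```text
time_s: 24.15
tool_pos: [0.6313, 0.1998, 0.1334]
tcp_rot: [-0.001, 0.992, 0.123, -0.001]
wrist_force: [-0.9, 0.7, -2.0]
finger_gap: 0.0305
```

{"fn": "play_rows", "kwargs": {
  "rows": [
    [[0,0,0],[0,0,-0.001],-1],
    [[0,0,0],[0,0,-0.001],-1],
    [[0,0,0],[0,0,0],-1]
  ]
}}

```text
time_s: 24.45
tool_pos: [0.6312, 0.1997, 0.131]
tcp_rot: [-0.001, 0.992, 0.123, -0.002]
wrist_force: [0.1, 0.3, -2.3]
finger_gap: 0.0301
```

{"fn": "play_rows", "kwargs": {
  "rows": [
    [[0,0,0],[0,0,-0.001],-1],
    [[0,0,0],[0,0,-0.001],-1],
    [[0,0,0],[0,0,0],-1]
  ]
}}

```text
time_s: 24.75
tool_pos: [0.6312, 0.1997, 0.129]
tcp_rot: [-0.001, 0.992, 0.123, -0.002]
wrist_force: [0.1, 0.5, -2.8]
finger_gap: 0.0308
```

{"fn": "play_rows", "kwargs": {
  "rows": [
    [[0,0,0],[0,0,-0.001],-1],
    [[0,0,0],[0,0,-0.001],-1],
    [[0,0,0],[0,0,0],-1]
  ]
}}

```text
time_s: 25.05
tool_pos: [0.6312, 0.1997, 0.127]
tcp_rot: [-0.001, 0.992, 0.123, -0.002]
wrist_force: [-0.3, 0.1, -2.9]
finger_gap: 0.0303
```

{"fn": "play_rows", "kwargs": {
  "rows": [
    [[0,0,0],[0,0,-0.001],-1],
    [[0,0,0],[0,0,-0.001],-1],
    [[0,0,0],[0,0,0],-1]
  ]
}}

```text
time_s: 25.35
tool_pos: [0.6312, 0.1997, 0.125]
tcp_rot: [-0.001, 0.992, 0.123, -0.002]
wrist_force: [-0.2, 0.4, -2.7]
finger_gap: 0.0304
```

{"fn": "play_rows", "kwargs": {
  "rows": [
    [[0,0,0],[0,0,-0.001],-1],
    [[0,0,0],[0,0,-0.001],-1],
    [[0,0,0],[0,0,0],-1]
  ]
}}

```text
time_s: 25.65
tool_pos: [0.6312, 0.1997, 0.123]
tcp_rot: [-0.001, 0.992, 0.123, -0.002]
wrist_force: [-0.5, -0.1, -2.0]
finger_gap: 0.0305
```

{"fn": "play_rows", "kwargs": {
  "rows": [
    [[0,0,0],[0,0,-0.001],-1],
    [[0,0,0],[0,0,-0.001],-1],
    [[0,0,0],[0,0,0],-1]
  ]
}}

```text
time_s: 25.95
tool_pos: [0.6312, 0.1997, 0.121]
tcp_rot: [-0.001, 0.992, 0.123, -0.002]
wrist_force: [-0.3, -0.3, -3.2]
finger_gap: 0.0307
```

{"fn": "play_rows", "kwargs": {
  "rows": [
    [[0,0,0],[0,0,-0.001],-1],
    [[0,0,0],[0,0,-0.001],-1],
    [[0,0,0],[0,0,0],-1]
  ]
}}

```text
time_s: 26.25
tool_pos: [0.6312, 0.1997, 0.119]
tcp_rot: [-0.001, 0.992, 0.123, -0.002]
wrist_force: [-0.0, 0.7, -3.1]
finger_gap: 0.0302
```

{"fn": "play_rows", "kwargs": {
  "rows": [
    [[0,0,0],[0,0,-0.001],-1],
    [[0,0,0],[0,0,-0.001],-1],
    [[0,0,0],[0,0,0],-1]
  ]
}}

```text
time_s: 26.55
tool_pos: [0.6312, 0.1997, 0.117]
tcp_rot: [-0.001, 0.992, 0.123, -0.002]
wrist_force: [0.5, -0.1, -2.8]
finger_gap: 0.0303
```

{"fn": "play_rows", "kwargs": {
  "rows": [
    [[0,0,0],[0,0,-0.001],-1],
    [[0,0,0],[0,0,-0.001],-1],
    [[0,0,0],[0,0,0],-1]
  ]
}}

```text
time_s: 26.85
tool_pos: [0.6312, 0.1997, 0.115]
tcp_rot: [-0.001, 0.992, 0.123, -0.002]
wrist_force: [-0.0, -0.0, -2.3]
finger_gap: 0.0303
```

{"fn": "play_rows", "kwargs": {
  "rows": [
    [[0,0,0],[0,0,-0.001],-1],
    [[0,0,0],[0,0,-0.001],-1],
    [[0,0,0],[0,0,0],-1]
  ]
}}

```text
time_s: 27.15
tool_pos: [0.6312, 0.1997, 0.113]
tcp_rot: [-0.001, 0.992, 0.123, -0.002]
wrist_force: [0.3, -0.3, -2.6]
finger_gap: 0.0304
```

{"fn": "play_rows", "kwargs": {
  "rows": [
    [[0,0,0],[0,0,-0.001],-1],
    [[0,0,0],[0,0,-0.001],-1],
    [[0,0,0],[0,0,0],-1]
  ]
}}

```text
time_s: 27.45
tool_pos: [0.6312, 0.1997, 0.111]
tcp_rot: [-0.001, 0.992, 0.123, -0.002]
wrist_force: [0.9, 0.5, -2.8]
finger_gap: 0.0306
```

{"fn": "play_rows", "kwargs": {
  "rows": [
    [[0,0,0],[0,0,-0.001],-1],
    [[0,0,0],[0,0,-0.001],-1],
    [[0,0,0],[0,0,0],-1]
  ]
}}

```text
time_s: 27.75
tool_pos: [0.6314, 0.1996, 0.1092]
tcp_rot: [-0.001, 0.992, 0.123, -0.001]
wrist_force: [-0.0, -0.0, -0.8]
finger_gap: 0.0304
```

Contact is beginning, so one more millimetre.

{"fn": "play_rows", "kwargs": {
  "rows": [
    [[0,0,0],[0,0,-0.001],-1],
    [[0,0,0],[0,0,0],-1],
    [[0,0,0],[0,0,0],-1]
  ]
}}

```text
time_s: 28.05
tool_pos: [0.6314, 0.1996, 0.1084]
tcp_rot: [-0.001, 0.992, 0.123, -0.001]
wrist_force: [-0.4, -0.8, 0.1]
finger_gap: 0.0305
```

{"fn": "play_rows", "kwargs": {
  "rows": [
    [[0,0,0],[0,0,-0.0005],-1],
    [[0,0,0],[0,0,0],-0.1],
    [[0,0,0],[0,0,0],0.2],
    [[0,0,0],[0,0,0],0.2],
    [[0,0,0],[0,0,0],0.2],
    [[0,0,0],[0,0,0.02],0.2],
    [[0,0,0],[0,0,0.03],0.2],
    [[0,0,0],[0,0,0.04],0.2],
    [[0,0,0],[0,0,0.04],0.2],
    [[0,0,0],[0,0,0.03],0.2]
  ]
}}

```text
time_s: 29.05
tool_pos: [0.6317, 0.1994, 0.2703]
tcp_rot: [-0.001, 0.992, 0.123, -0.0]
wrist_force: [0.9, 0.7, 0.3]
finger_gap: 0.0512
```

{"fn": "play_rows", "kwargs": {
  "rows": [
    [[0,0,0],[-0.03,0,0.02],0.2],
    [[0,0,0],[-0.04,0,0],0.2],
    [[0,0,0],[-0.04,-0.03,0],0.2],
    [[0,0,0],[0,0,0],0.2],
    [[0,0,0],[0,0,0],0.2]
  ]
}}

```text
time_s: 29.55
tool_pos: [0.5205, 0.1695, 0.2882]
tcp_rot: [-0.002, 0.992, 0.123, -0.001]
wrist_force: [0.8, 0.2, 0.5]
finger_gap: 0.0516
```

Run:
```python
from h import *
o=get_obs(); print(o['tool_pos'],o['wrist_force'])
p,d,c=cap('scene'); save('s6.png',cv2.resize(p[60:360,130:530],None,fx=2,fy=2)); W=cloud(d,c)
for xy in((.611,.283),(.632,.199)):
    m=(p.max(2)<60)&(np.linalg.norm(W[...,:2]-xy,axis=2)<.035)&(W[...,2]>.1)&(W[...,2]<.19); print('cap',m.sum(),W[m].max(0).round(3),W[m].mean(0).round(3))
w=W[230:290,285:345].reshape(-1,3); k=(w[:,2]>.004)&(w[:,1]<.09); print('partition',np.median(w[k],0),w[k,2].max())
```

```text
[0.52050507 0.16953754 0.28816936] [0.76145836 0.23752143 0.4771577 ]
cap 213 [0.628 0.293 0.161] [0.618 0.276 0.15 ]
cap 213 [0.648 0.209 0.14 ] [0.639 0.193 0.13 ]
partition [0.63044762 0.03115258 0.00843715] 0.06695198147996884
```

View pics/s6.png

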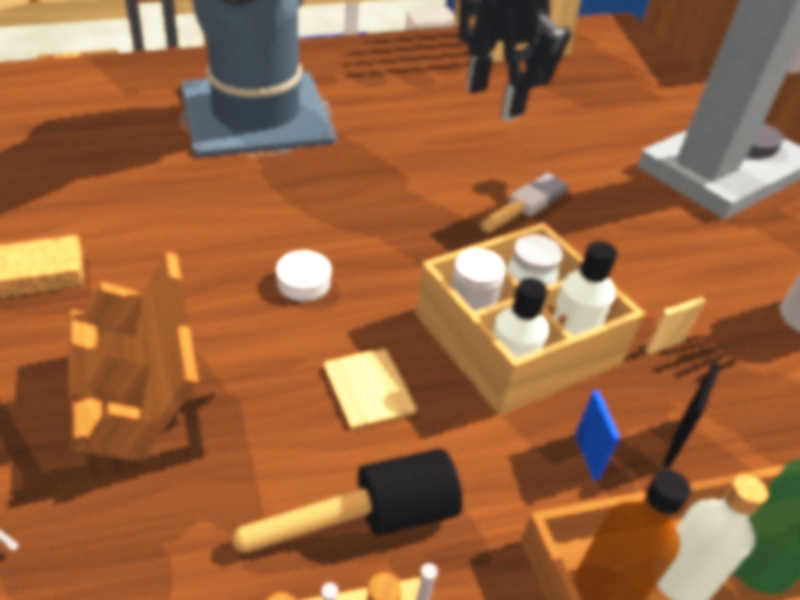

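Both bottles stand in their cells (crop 522,320 and 585,290) and the partition lies flat (368,385). The jar, tin and bystanders are where they were, and the gripper is clear. Handing in.

```bash
python3 -c "from cell import finish_job; print(finish_job())"
```

```text
the job is handed in; nothing more can be done
None
```

I packed both bottles in the crate, laid the partition flat on the open bench, and handed the job in at about 30 s of the allowed 72 s.

- **Partition:** I slid it up out of its slots, set it down with a lean of about 22°, and let it tip flat. Its top face measures about 8 mm above the bench near (0.63, 0.03), roughly 0.2 m from the crate's centre. The steeper lean I first wanted was out of the arm's reach.
- **Tall bottle:** I felt for the pad in steps of 1–2 mm and released at about 8 N on it. It stands in the slotted cell with its cap top at 0.161 m, so its foot is about 11 mm above the bench.
- **Short bottle:** I set it down the same way in the plain cell and released at about 3 N. Its cap top is at 0.140 m, so its foot is about 15 mm above the bench.
- **Last checks:** In the last picture both bottles stand upright, and the jar, tin and bystanders look unmoved. The gripper is clear at z = 0.29 m with no load on it.
- **What I did not check:** I fitted the bottles' tilt while they were held (under 0.015 rad) but not again after release. I judged the bystanders and the jar and tin by eye only. One stray height of 0.067 m in the partition's depth crop was probably the mallet's head at its edge; I did not follow it up.

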